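# Click the drive stem onto the food processor's spindle

### The job

Stand the plastic drive stem upright on the food processor's square metal spindle: feel for the angle at which it slips over the square, and push it gently down until the spring ball clicks and its foot is fully home on the base. Turn the stem and spindle so that its top crossbar ends up in line with the two notches in the bowl seat, and let go; leave the things around it where they are.

Things in the scene. Friction and masses are not known exactly. Their poses are not given: they have to be found in the camera images.
- base: Motor base of a compact food processor without its bowl, fixed on the worktop: white rounded box 150 (x) x 170 (y) mm, flat top at 60 mm, with a low ring (bowl seat, radius 62 mm, top at 69 mm) on it and a square steel spindle upright in the centre. Dial on the front (-x). Origin: centre of the underside, on the spindle's axis; z up. Pressing on it with over 45 N counts as damage.
- base_seat (a point): Foot of the spindle: centre of the top of a black rubber cushion (40 mm across, 66 mm above the worktop, gives about 1 mm at 6 N) on which the stem's foot rests when fully home. Axes as the base. One flat of the spindle carries a spring ball, 2.2 mm proud, centre 10 mm above this: it resists the stem (5 to 20 N) from 14 to 5 mm above home, then eases; push on till firm.
- base_nose (a point): Tip of the spindle, 38 mm above the seat: a square 16 x 16 mm, 32 mm high, then a 6 mm round tapered nose (15 mm across at its foot, 10 mm at its tip). Axes as the base, not as the spindle: the spindle's angle is not measured. It may stand at any angle. It turns either way about z against about 0.18 N m of gear friction, with no stop in the way.
- base_notch (a point): Middle of the front notch (14 mm wide) in the bowl-seat ring, 62 mm from the spindle's axis, 62 mm above the worktop. The other notch is opposite, at the back: the line through both is the base's own x axis.
- stem: Drive stem, grey plastic, 85 mm tall, 60 to 130 g, standing upright on the worktop. Below: square sleeve 29 x 29 mm, 45 mm high, open at the foot. Above: the crossbar to grip firmly, 42 (x) x 22 (y) mm, from 45 to 85 mm over the foot. Origin: centre of the foot; x along the crossbar, z up. It fits the spindle in four positions a quarter turn apart.
- stem_mouth (a point): Mouth of the stem's socket, in the centre of its foot; axes as the stem. Square socket 17.4 mm wide (0.7 mm play a side), 41 mm deep, flats parallel to the crossbar; groove for the ball 5 to 15 mm above the foot. Over 6 degrees off in angle it rests on the square's corners, foot 32 mm above the seat; it can go down as soon as the angle is found.
- salt: Salt shaker, glass with a grey domed cap, 44 x 44 x 90 mm, stands 8 to 10 cm from the stem, off one end of its crossbar. Origin: centre of the underside. Leave it alone.
- tin: Small food tin, 57 mm across, 72 mm high. Origin: centre of the underside. Leave it alone.
- garlic: Head of garlic, 60 mm. Origin: centre of the underside. Leave it alone.
- bowl: White bowl, 130 mm across, 63 mm high. Origin: centre of the underside. Leave it alone.
Things that resemble listed ones, but are neither listed nor needed, are in the scene too. Leave any blue, orange or yellow look-alike of the stem alone.

How it is judged:
By the outcome, as a careful person would: the job done as asked, in the order asked, and still so for the second after the job is handed in, with the robot touching nothing.
It also fails if it takes over 72 s, if anything falls off the work surface, if the arm or the gripper's body presses on something with over 40 N, if the wrist force passes 120 N, or if a joint passes its speed limit or range.

### The arm

A 7-joint arm with a two-finger parallel gripper is mounted at the origin on a cart in front of the work surface, level with it; the furniture and walls round the work are solid. World frame = base frame: x ahead of the robot, y to its left, z up, the work surface at z = 0. Lengths are in m, angles in degrees, forces in N, time in s.
With the tool pointing down it reaches from about 0.425 to 1.025 m from the base axis. Payload 9.4 kg.
Tool frame: the origin (TCP) lies midway between the tips of the shut fingers; the grasp point (between the pads) lies 19 mm behind it; z points along the fingers, y is the line along which they close (so a half turn about z gives the same grasp; the last joint's range is limited). The gripper opens to 93 mm and grips with 3 to 60 N. Pads are 15 mm wide; open, the fingers measure 128 mm over their backs; the gripper's body (75 mm by 188 mm) begins 65 mm behind the grasp point.
Start: joints at [-69.024, 34.337, -0.143, 91.639, 0.103, 54.024, -4.572], TCP at [0.311, 0.655, 0.219] pointing down, gripper open.
Joint ranges: [-147.43, 147.43], [-19.82, 112.94], [-74.19, 73.91], [6.32, 146.72], [-59.91, 239.91], [6.04, 106.73], [-150.56, 150.56]. Speed limits (degrees/s): [127.2, 127.2, 172.46, 172.46, 180, 180, 180].

### API

Orientations are given as [roll, pitch, yaw] about the fixed x, y, z axes, in that order (R = Rz(yaw) Ry(pitch) Rx(roll)).
In Python, from cell import status, cams, manip gives the robot as it stands.
- The arm moves only by the tool play_rows, never from a script. Its argument "commands" is a list of rows, each an object of numbers: "rx", "ry", "rz": the turn, a rotation vector about the tool's x, y, z in units of 45 degrees (1.0 is 45 degrees); "tx", "ty", "tz": the shift along the tool's x, y, z in units of 1 m (1.0 is 1 m); "claw": the closure, from 0 (fully open) to 1 (shut). In form: [{"rx": .., "ry": .., "rz": .., "tx": .., "ty": .., "tz": .., "claw": ..}, ...]. A call has exactly 5 rows; each row is the pose to reach, as a shift and turn from the pose commanded when the call began, along the tool's axes at that moment; what a row does not reach only later rows make up. A row lasts 1/10 s, in which the tool goes at most 50 mm and 8.59 degrees, less where a joint would pass 70% of its speed; a pose out of reach is approached as far as the arm can. A call with a number of a shift or a turn outside -1 to 1 is refused whole. A call with a gripper value outside its range is refused whole. The fingers move at their own pace and stop on an object; "force" is the grip in N (left out, the last holds). Time passes only in rows, so rows that repeat a pose let the fingers close, or fill a call up. It gives the time, the measured TCP pose, the force, the opening and the grip force at its end, in the units of the state.
- status.get_obs(): the state, without advancing time (a new reading comes with each control period).
- cams.snapshot(name): name is "scene" or "top" or "wrist"; returns the picture (420x560x3 uint8, red, green, blue); there is no depth.
- cams.camera_params(name): a dict with "K" (3x3 intrinsics, pixels), "position" and "orientation" of the camera in the world. Camera axes: x right, y up, looking along -z (the intrinsics and any distortion apply to the point x, -y, -z); pixel columns grow to the right and rows downward; lengths in m; the calibration is good to about 2 mm. A picture is of the moment at which its call begins: read the wrist's pose just before it. camera_params takes no time and is no camera call; for the wrist camera it gives the pose at the moment of the call.
- manip.job_done(): hands the job in; it is judged then, once.
Trained networks look in the newest picture that a camera, given by its name, has taken for a name from the list of things; names that differ only in an ending like _2 or _b are one class to them, and where a whole thing is asked for, a point or a joint stands for the part that bears it (a point fixed in the world has none). Each returns a list of dicts, best first, with "confidence" (0 to 1); they miss things now and then, are a little off and sometimes report something else, mostly with a low value. They report only what shows in the picture. A call takes as long as a camera call. They do not tell look-alikes from the thing itself.
- cams.spot_in(label, camera): "at" ([row, column] as shares, 0 to 1, of the picture: columns of its width, rows of its height, amid what is visible of it).
- cams.regions_of(label, camera): "mask" (420x560 bool, what is visible of it) and "at" ([row, column] as shares, 0 to 1, of the picture: columns of its width, rows of its height, amid what is visible of it).
The state is a dict: "time_s": time; "joint_pos": joint angles; "dq": joint speeds; "joint_efforts": joint torques, N m; "eef_pos": TCP position; "tcp_rot": TCP orientation; "contact_force": force on the tool from outside, world axes, zero at the start; "wrist_torque": the same for the moment, N m; "gripper_width": finger opening in m; "gripper_force": force on a finger pad.
Only numpy, scipy, OpenCV 4.12 (cv2) and the standard library are available. Lean on these libraries where they do the work, as an engineer would, in place of code of your own. Each camera call takes 0.05 s, during which the arm holds its last target. There are 200 camera calls.

## Working session

There is one attempt and no reset: what is moved stays moved. The work goes in short steps, Python scripts to look and compute and a tool call to move; the robot and the scene stay as the last step left them, time stands still between calls to the robot, and variables do not carry over. Pictures are saved under pics/ and viewed, at most 10 in all, crops included, and the job is handed in when it is done.

Besides the shell and the picture viewer there is one more tool, called after "Request:" by a JSON object that holds its "name" and its "arguments", one argument or row to a line. play_rows: Moves the arm, as the interface text tells. Its arguments: {"type":"object","properties":{"commands":{"type":"array"},"force":{"type":"number"}},"required":["commands"]}

```bash
mkdir -p pics; ls; cat > h.py <<'E'
import numpy as np, cv2
from scipy.spatial.transform import Rotation as R
from cell import status, cams, manip
def cam(n):
    p=cams.camera_params(n); o=np.array(p['orientation'],float)
    M=o if o.shape==(3,3) else (R.from_euler('xyz',o,degrees=True).as_matrix() if o.size==3 else R.from_quat(o).as_matrix())
    return np.array(p['K']),np.array(p['position']),M,p
def ray(c,uv,z):
    K,P,M,_=c; d=np.linalg.inv(K)@[uv[0],uv[1],1]; d=M@[d[0],-d[1],-d[2]]
    return P+d*(z-P[2])/d[2]
def proj(c,X):
    K,P,M,_=c; x=M.T@(np.array(X)-P); q=K@[x[0],-x[1],-x[2]]; return q[:2]/q[2]
E
python3 - <<'E'
from h import *
o=status.get_obs(); print(o)
for n in('scene','top'):
    im=cams.snapshot(n); cv2.imwrite(f'pics/{n}0.png',im[...,::-1]); print(n,cams.camera_params(n))
    c=cam(n)
    for l in['stem','base','base_nose','base_notch','salt']:
        for r in cams.spot_in(l,n)[:4]:
            uv=(r['at'][1]*560,r['at'][0]*420); print(l,np.round(uv,1),round(r['confidence'],2),np.round(ray(c,uv,{'stem':.05,'base':.06,'base_nose':.104,'base_notch':.062,'salt':.05}[l]),3))
E
```

```text
pics
{'time_s': 0.0, 'joint_pos': array([-69.02367429,  34.38479259,  -0.14499824,  91.680119  ,
         0.10385789,  54.02507728,  -4.57010201]), 'dq': array([-0.00369399, -0.08098477,  0.00076344, -0.02132624,  0.03112679,
       -0.03473904,  0.08312815]), 'joint_efforts': array([-2.15052132e-03, -7.65062928e+01,  1.49622705e+00, -2.52360946e+01,
       -5.25536109e-02,  1.67521380e-02,  9.72853150e-05]), 'eef_pos': array([0.31046224, 0.65461976, 0.21776175]), 'tcp_rot': array([-1.79910590e+02,  9.21973116e-03,  1.54634381e+02]), 'contact_force': array([-0.16520239,  0.3724358 , -0.35067032]), 'wrist_torque': array([ 0.05379653, -0.03241453, -0.04751278]), 'gripper_force': 0.0, 'gripper_width': 0.092652747110784}
scene {'K': array([[403.59765065,   0.        , 282.4642771 ],
       [  0.        , 403.59765065, 206.85362752],
       [  0.        ,   0.        ,   1.        ]]), 'position': array([ 0.03032972, -0.47719409,  0.80401858]), 'orientation': array([ 43.15320912,  -0.84985125, -50.43853551])}
stem [237.9 200.5] 0.94 [0.525 0.067 0.05 ]
stem [203.8 244.8] 0.87 [0.369 0.027
[... 354 characters left out ...]
([[470.22156633,   0.        , 278.17731135],
       [  0.        , 470.22156633, 215.71220592],
       [  0.        ,   0.        ,   1.        ]]), 'position': array([ 0.46188295, -0.07059716,  1.17457075]), 'orientation': array([ 4.31921660e+00, -7.66490322e-02, -8.90791723e+01])}
stem [165.  250.1] 0.79 [0.46  0.198 0.05 ]
stem [224.1 226.3] 0.76 [0.519 0.058 0.05 ]
stem [242.7 252.6] 0.75 [0.457 0.012 0.05 ]
stem [202.4 251.1] 0.56 [0.459 0.109 0.05 ]
base [308.3 244. ] 0.85 [ 0.48  -0.143  0.06 ]
base [224.7 151.6] 0.63 [0.698 0.06  0.06 ]
base_nose [310.3 242.7] 0.79 [ 0.482 -0.145  0.104]
base_notch [308.9 242.9] 0.58 [ 0.483 -0.144  0.062]
salt [194.6 293.1] 0.75 [0.36  0.124 0.05 ]
```

View pics/scene0.png

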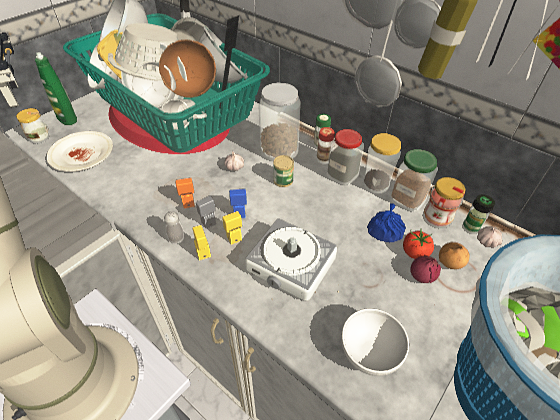

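View pics/top0.png

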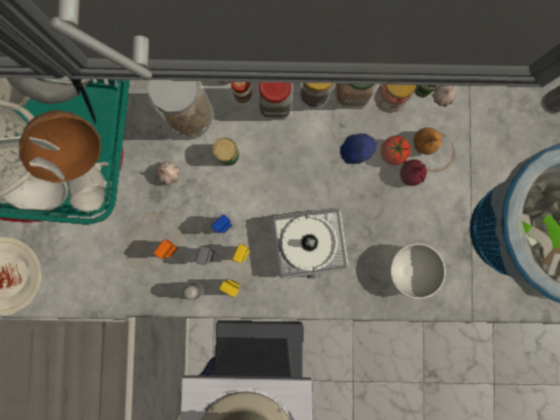

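The scene shows the grey stem at about (208,210), with orange at (185,190), blue at (238,200) and yellow at (203,243) and (233,227). In the top view the grey one is at (205,255), the base is at (310,243), and the salt (193,292) lies off one end of its crossbar. Grey is the colour given and the others are look-alikes. I'll confirm in a crop.

```bash
python3 - <<'E'
import cv2,numpy as np
a=cv2.imread('pics/scene0.png')[170:270,150:270];b=cv2.imread('pics/top0.png')[205:305,150:350]
a=cv2.resize(a,None,fx=3,fy=3,interpolation=2);b=cv2.resize(b,None,fx=4,fy=4,interpolation=2)
o=np.zeros((590,800,3),np.uint8);o[:b.shape[0]-110]=b[:290];o[290:590,:360]=a
# base enlarged from scene
c=cv2.resize(cv2.imread('pics/scene0.png')[215:300,240:345],(430,300),interpolation=2);o[290:590,365:795]=c
cv2.imwrite('pics/crop0.png',o)
E
```

```text
(no output)
```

View pics/crop0.png

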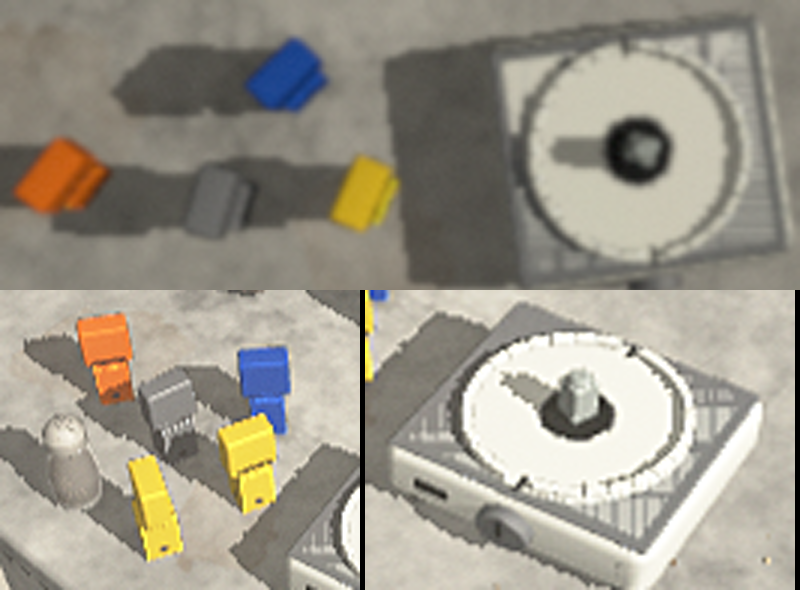

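The crop confirms it: the grey stem is at top (203,255) between orange and yellow, with its crossbar pointing roughly toward the salt. The base notches are at about top (306,216) and (314,269). Next is the approach plan.

```bash
cat >> h.py <<'E'
def rel(p0,y0,p1,y1):
    A=R.from_euler('xyz',[180,0,y0],degrees=True); B=R.from_euler('xyz',[180,0,y1],degrees=True)
    return np.round(A.inv().apply(np.subtract(p1,p0)),4),np.round((A.inv()*B).as_rotvec()/np.pi*4,3)
E
python3 - <<'E'
from h import *
c=cam('wrist');o=status.get_obs()
T=R.from_euler('xyz',o['tcp_rot'],degrees=True)
print('cam in tool',T.inv().apply(c[1]-o['eef_pos']),'look',T.inv().apply(-c[2][:,2]),'right',T.inv().apply(c[2][:,0]),c[0][0,0])
t=cam('top');print('stem top',ray(t,(203,255),.085), 'salt',ray(t,(193,291),.09))
n1,n2=ray(t,(306.3,216.5),.069),ray(t,(313.7,268.7),.069);print(n1,n2,(n1+n2)/2,np.degrees(np.arctan2(*(n1-n2)[1::-1])))
W=[(o['eef_pos'],154.6),((.33,.50,.26),112),((.37,.33,.26),70),((.41,.20,.26),29),((.44,.11,.26),-12)]
for a,b in zip(W,W[1:]): print(*rel(*a,*b))
E
```

```text
cam in tool [ 0.08009018  0.00029581 -0.16543255] look [-2.86795084e-01  4.16433683e-04  9.57991861e-01] right [ 1.29784889e-04  9.99999913e-01 -3.95840501e-04] 378.21002137884756
stem top [0.45043221 0.101344   0.085     ] salt [0.36817109 0.12109207 0.09      ]
[ 0.54460702 -0.1370619   0.069     ] [ 0.42250727 -0.15577937  0.069     ] [ 0.48355714 -0.14642063  0.069     ] 8.71539709450825
[-0.084  -0.1318 -0.0414] [ 0.    -0.     0.947]
[-0.1726 -0.0266 -0.    ] [ 0.    -0.     0.933]
[-0.1085  0.0821  0.    ] [ 0.    -0.     0.911]
[-0.0174  0.0933  0.    ] [-0.    -0.     0.911]
```

Request:
{"name": "play_rows", "arguments": {
  "commands": [
    {"tx": -0.084, "ty": -0.132, "tz": -0.041, "rz": 0.947},
    {"tx": -0.084, "ty": -0.132, "tz": -0.041, "rz": 0.947},
    {"tx": -0.084, "ty": -0.132, "tz": -0.041, "rz": 0.947},
    {"tx": -0.084, "ty": -0.132, "tz": -0.041, "rz": 0.947},
    {"tx": -0.084, "ty": -0.132, "tz": -0.041, "rz": 0.947}
  ]
}}

```text
validation failed for argument at $.co...
```

Request:
{"name": "play_rows", "arguments": {
  "commands": [
    {"tx": -0.173, "ty": -0.027, "rz": 0.933},
    {"tx": -0.173, "ty": -0.027, "rz": 0.933},
    {"tx": -0.173, "ty": -0.027, "rz": 0.933},
    {"tx": -0.173, "ty": -0.027, "rz": 0.933},
    {"tx": -0.173, "ty": -0.027, "rz": 0.933}
  ]
}}

```text
validation failed for argument at $.co...
```

Request:
{"name": "play_rows", "arguments": {
  "commands": [
    {"tx": -0.109, "ty": 0.082, "rz": 0.911},
    {"tx": -0.109, "ty": 0.082, "rz": 0.911},
    {"tx": -0.109, "ty": 0.082, "rz": 0.911},
    {"tx": -0.109, "ty": 0.082, "rz": 0.911},
    {"tx": -0.109, "ty": 0.082, "rz": 0.911}
  ]
}}

```text
validation failed for argument at $.co...
```

Request:
{"name": "play_rows", "arguments": {
  "commands": [
    {"tx": -0.017, "ty": 0.093, "rz": 0.911},
    {"tx": -0.017, "ty": 0.093, "rz": 0.911},
    {"tx": -0.017, "ty": 0.093, "rz": 0.911},
    {"tx": -0.017, "ty": 0.093, "rz": 0.911},
    {"tx": -0.017, "ty": 0.093, "rz": 0.911}
  ]
}}

```text
validation failed for argument at $.co...
```

```bash
python3 - <<'E'
from h import *
o=status.get_obs(); print(o['time_s'],o['eef_pos'],o['tcp_rot'],o['joint_pos'])
c=cam('wrist'); im=cams.snapshot('wrist'); cv2.imwrite('pics/w1.png',im[...,::-1])
for r in cams.regions_of('stem','wrist')[:6]:
    m=r['mask']; uv=(r['at'][1]*560,r['at'][0]*420)
    print(np.round(uv),round(r['confidence'],2),np.round(ray(c,uv,.07),3),im[m].mean(0).round(),m.sum())
E
```

```text
0.6 [0.31066788 0.65505449 0.21864489] [1.79998253e+02 1.68681334e-03 1.54626877e+02] [-69.02253495  34.33450904  -0.14173184  91.6403412    0.10102943
  54.02366536  -4.57204229]
```

View pics/w1.png

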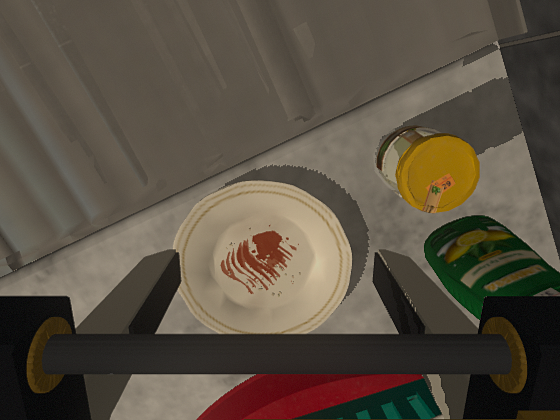

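All four moves were refused before anything moved, and the picture shows only the start view (plate, jars). Every key is probably required, so I'll send full rows.

Request:
{"name": "play_rows", "arguments": {
  "commands": [
    {"rx": 0, "ry": 0, "rz": 0.947, "tx": -0.084, "ty": -0.132, "tz": -0.041, "claw": 0},
    {"rx": 0, "ry": 0, "rz": 0.947, "tx": -0.084, "ty": -0.132, "tz": -0.041, "claw": 0},
    {"rx": 0, "ry": 0, "rz": 0.947, "tx": -0.084, "ty": -0.132, "tz": -0.041, "claw": 0},
    {"rx": 0, "ry": 0, "rz": 0.947, "tx": -0.084, "ty": -0.132, "tz": -0.041, "claw": 0},
    {"rx": 0, "ry": 0, "rz": 0.947, "tx": -0.084, "ty": -0.132, "tz": -0.041, "claw": 0}
  ]
}}

```text
time_s: 1.2
eef_pos: [0.3313, 0.4973, 0.2612]
tcp_rot: [179.9, -0.0, 111.5]
contact_force: [-0.1, 0.5, 0.3]
gripper_width: 0.0931
gripper_force: 0.0
```

Request:
{"name": "play_rows", "arguments": {
  "commands": [
    {"rx": 0, "ry": 0, "rz": 0.933, "tx": -0.173, "ty": -0.027, "tz": 0, "claw": 0},
    {"rx": 0, "ry": 0, "rz": 0.933, "tx": -0.173, "ty": -0.027, "tz": 0, "claw": 0},
    {"rx": 0, "ry": 0, "rz": 0.933, "tx": -0.173, "ty": -0.027, "tz": 0, "claw": 0},
    {"rx": 0, "ry": 0, "rz": 0.933, "tx": -0.173, "ty": -0.027, "tz": 0, "claw": 0},
    {"rx": 0, "ry": 0, "rz": 0.933, "tx": -0.173, "ty": -0.027, "tz": 0, "claw": 0}
  ]
}}

```text
time_s: 1.7
eef_pos: [0.3708, 0.3252, 0.2603]
tcp_rot: [180.0, -0.0, 69.4]
contact_force: [-0.6, 1.2, 0.1]
gripper_width: 0.0931
gripper_force: 0.0
```

Request:
{"name": "play_rows", "arguments": {
  "commands": [
    {"rx": 0, "ry": 0, "rz": 0.911, "tx": -0.109, "ty": 0.082, "tz": 0, "claw": 0},
    {"rx": 0, "ry": 0, "rz": 0.911, "tx": -0.109, "ty": 0.082, "tz": 0, "claw": 0},
    {"rx": 0, "ry": 0, "rz": 0.911, "tx": -0.109, "ty": 0.082, "tz": 0, "claw": 0},
    {"rx": 0, "ry": 0, "rz": 0.911, "tx": -0.109, "ty": 0.082, "tz": 0, "claw": 0},
    {"rx": 0, "ry": 0, "rz": 0.911, "tx": -0.109, "ty": 0.082, "tz": 0, "claw": 0}
  ]
}}

```text
time_s: 2.2
eef_pos: [0.4101, 0.1976, 0.26]
tcp_rot: [-180.0, -0.1, 28.5]
contact_force: [0.2, 0.9, -0.4]
gripper_width: 0.0932
gripper_force: 0.0
```

Request:
{"name": "play_rows", "arguments": {
  "commands": [
    {"rx": 0, "ry": 0, "rz": 0.911, "tx": -0.017, "ty": 0.093, "tz": 0, "claw": 0},
    {"rx": 0, "ry": 0, "rz": 0.911, "tx": -0.017, "ty": 0.093, "tz": 0, "claw": 0},
    {"rx": 0, "ry": 0, "rz": 0.911, "tx": -0.017, "ty": 0.093, "tz": 0, "claw": 0},
    {"rx": 0, "ry": 0, "rz": 0.911, "tx": -0.017, "ty": 0.093, "tz": 0, "claw": 0},
    {"rx": 0, "ry": 0, "rz": 0.911, "tx": -0.017, "ty": 0.093, "tz": 0, "claw": 0}
  ]
}}

```text
time_s: 2.7
eef_pos: [0.4401, 0.1089, 0.2599]
tcp_rot: [-180.0, -0.0, -12.4]
contact_force: [-0.4, 0.2, 0.3]
gripper_width: 0.0927
gripper_force: 0.0
```

```bash
python3 - <<'E'
from h import *
o=status.get_obs(); print(o['time_s'],o['eef_pos'],o['tcp_rot'],o['joint_pos'])
c=cam('wrist'); im=cams.snapshot('wrist'); cv2.imwrite('pics/w2.png',im[...,::-1])
for r in cams.regions_of('stem','wrist')[:6]:
    m=r['mask']; uv=(r['at'][1]*560,r['at'][0]*420)
    print(np.round(uv),round(r['confidence'],2),np.round(ray(c,uv,.07),3),im[m].mean(0).round(),m.sum())
E
```

```text
2.7 [0.44012358 0.1088549  0.25986896] [-1.79965254e+02 -1.99751764e-02 -1.23657453e+01] [ -59.27743219   16.56976903   49.4926126   124.9902596   -17.7528354
   45.43597717 -100.69985455]
[303.  77.] 0.83 [0.527 0.066 0.07 ] [ 39.  66. 124.] 1432
[356. 223.] 0.82 [0.381 0.041 0.07 ] [153. 121.  11.] 1948
[187. 172.] 0.76 [0.467 0.19  0.07 ] [176.  79.   4.] 1632
[276. 167.] 0.61 [0.453 0.106 0.07 ] [91. 86. 80.] 1348
[364. 137.] 0.56 [0.463 0.021 0.07 ] [146. 115.  10.] 1897
```

View pics/w2.png

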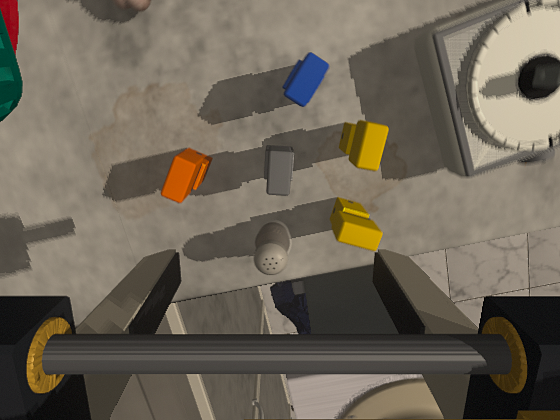

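The wrist view shows the grey stem at (279,170), with salt at (272,250) off its end. Orange (187,175), blue (306,80) and both yellows are clear of it. I'll fit the stem's model outline to the mask.

```bash
cat >> h.py <<'E'
from scipy.optimize import minimize
def box(x0,y0,z0,z1): return [(sx*x0/2,sy*y0/2,z) for sx in(-1,1) for sy in(-1,1) for z in(z0,z1)]
def sil(c,p,S=4):
    m=np.zeros((420*S,560*S),np.uint8); r=R.from_euler('z',p[2],degrees=True)
    for b in(box(.042,.022,.045,.085),box(.029,.029,0,.045)):
        q=np.array([proj(c,r.apply(v)+[p[0],p[1],0]) for v in b])
        cv2.fillConvexPoly(m,cv2.convexHull(np.round((q+.5)*S).astype(np.int32)),1)
    return m
def fit(c,mask,p0):
    M=cv2.resize(mask.astype(np.uint8),None,fx=4,fy=4,interpolation=0)
    def f(d):
        s=sil(c,(p0[0]+d[0]/1e3,p0[1]+d[1]/1e3,p0[2]+d[2])); return -(s&M).sum()/(s|M).sum()
    b=min((minimize(f,[0,0,a],method='Nelder-Mead',options=dict(initial_simplex=[[0,0,a],[4,0,a],[0,4,a],[0,0,a+8]])) for a in(-10,0,10)),key=lambda r:r.fun)
    return (p0[0]+b.x[0]/1e3,p0[1]+b.x[1]/1e3,p0[2]+b.x[2]),-b.fun
E
python3 - <<'E'
from h import *
c=cam('wrist'); o=status.get_obs(); im=cams.snapshot('wrist')
for r in cams.regions_of('stem','wrist'):
    m=r['mask']
    if np.ptp(im[m].mean(0))<25:
        print(fit(c,m,(.453,.104,-10))); ys,xs=np.where(m);print(xs.min(),xs.max(),ys.min(),ys.max())
        hsv=cv2.cvtColor(im,cv2.COLOR_RGB2GRAY); k=(hsv>85)&m
        rr=cv2.minAreaRect(np.argwhere(k)[:,::-1].astype(np.float32)); b=[ray(c,q,.085) for q in cv2.boxPoints(rr)]; print(rr,np.round(b,4),np.mean(b,0))
for n in('top','scene'):
    cc=cam(n); im=cams.snapshot(n)
    for r in cams.regions_of('stem',n):
        if np.ptp(im[r['mask']].mean(0))<25: print(n,fit(cc,r['mask'],(.453,.104,-10)),r['mask'].sum())
c=cam('wrist')
print('salt',[ (np.round(ray(c,(r['at'][1]*560,r['at'][0]*420),.06),3),r['confidence']) for r in cams.spot_in('salt','wrist')])
E
```

```text
((np.float64(0.509), np.float64(0.128), np.float64(-164.0)), np.float64(-0.0))
264 294 145 195
((279.22161865234375, 173.12371826171875), (27.88030433654785, 44.363285064697266), 2.602562189102173) [[0.4327 0.1228 0.085 ]
 [0.4725 0.112  0.085 ]
 [0.4661 0.0878 0.085 ]
 [0.4261 0.0977 0.085 ]] [0.44936186 0.10507752 0.085     ]
scene ((np.float64(0.4818888888888889), np.float64(0.060444444444444446), np.float64(-4.888888888888891)), np.float64(-0.0)) 403
salt [(array([0.367, 0.128, 0.06 ]), 0.74)]h.py:27: RuntimeWarning: overflow encountered in scalar negative
  s=sil(c,(p0[0]+d[0]/1e3,p0[1]+d[1]/1e3,p0[2]+d[2])); return -(s&M).sum()/(s|M).sum()
```

```bash
sed -i 's/return -(s&M).sum()\//return -float((s\&M).sum())\//' h.py
python3 - <<'E'
from h import *
for n in('wrist','top','scene'):
    cc=cam(n); im=cams.snapshot(n)
    for r in cams.regions_of('stem',n):
        if np.ptp(im[r['mask']].mean(0))<25: print(n,fit(cc,r['mask'],(.453,.104,-12)),r['mask'].sum())
o=status.get_obs()
print(o['eef_pos'],rel(o['eef_pos'],-12.4,(.45,.105,.12),-15))
E
```

```text
wrist ((np.float64(0.4494756221435319), np.float64(0.10531788629221929), np.float64(-15.732200356581012)), np.float64(0.9189395985237195)) 1283
top ((np.float64(0.45158857381687245), np.float64(0.10842949459876543), np.float64(-29.813593106995874)), np.float64(0.16035583941605838)) 44
scene ((np.float64(0.45031840388064925), np.float64(0.10613378914832154), np.float64(-23.861382945840404)), np.float64(0.8499680511182108)) 422
[0.43994579 0.10926549 0.25963914] (array([0.0107, 0.002 , 0.1396]), array([-0.   , -0.   ,  0.058]))
```

Request:
{"name": "play_rows", "arguments": {
  "commands": [
    {"rx": 0, "ry": 0, "rz": 0.074, "tx": 0.0104, "ty": 0.0016, "tz": 0.03, "claw": 0.35},
    {"rx": 0, "ry": 0, "rz": 0.074, "tx": 0.0104, "ty": 0.0016, "tz": 0.07, "claw": 0.35},
    {"rx": 0, "ry": 0, "rz": 0.074, "tx": 0.0104, "ty": 0.0016, "tz": 0.11, "claw": 0.35},
    {"rx": 0, "ry": 0, "rz": 0.074, "tx": 0.0104, "ty": 0.0016, "tz": 0.14, "claw": 0.35},
    {"rx": 0, "ry": 0, "rz": 0.074, "tx": 0.0104, "ty": 0.0016, "tz": 0.15, "claw": 0.35}
  ]
}}

```text
time_s: 3.95
eef_pos: [0.4487, 0.105, 0.1074]
tcp_rot: [179.9, 0.2, -15.3]
contact_force: [0.3, -0.1, -0.2]
gripper_width: 0.0616
gripper_force: 0.0
```

Request:
{"name": "play_rows", "arguments": {
  "commands": [
    {"rx": 0, "ry": 0, "rz": 0, "tx": 0, "ty": 0, "tz": 0.02, "claw": 0.35},
    {"rx": 0, "ry": 0, "rz": 0, "tx": 0, "ty": 0, "tz": 0.04, "claw": 0.35},
    {"rx": 0, "ry": 0, "rz": 0, "tx": 0, "ty": 0, "tz": 0.055, "claw": 0.35},
    {"rx": 0, "ry": 0, "rz": 0, "tx": 0, "ty": 0, "tz": 0.06, "claw": 0.35},
    {"rx": 0, "ry": 0, "rz": 0, "tx": 0, "ty": 0, "tz": 0.06, "claw": 0.35}
  ]
}}

```text
time_s: 4.45
eef_pos: [0.4501, 0.1055, 0.0498]
tcp_rot: [-180.0, 0.0, -15.3]
contact_force: [-0.2, -0.4, -0.3]
gripper_width: 0.0608
gripper_force: 0.0
```

Request:
{"name": "play_rows", "arguments": {
  "commands": [
    {"rx": 0, "ry": 0, "rz": 0, "tx": 0, "ty": 0, "tz": 0, "claw": 0.5},
    {"rx": 0, "ry": 0, "rz": 0, "tx": 0, "ty": 0, "tz": 0, "claw": 0.6},
    {"rx": 0, "ry": 0, "rz": 0, "tx": 0, "ty": 0, "tz": 0, "claw": 0.7},
    {"rx": 0, "ry": 0, "rz": 0, "tx": 0, "ty": 0, "tz": 0, "claw": 1},
    {"rx": 0, "ry": 0, "rz": 0, "tx": 0, "ty": 0, "tz": 0, "claw": 1}
  ],
  "force": 10
}}

```text
time_s: 4.95
eef_pos: [0.4498, 0.1057, 0.0498]
tcp_rot: [-180.0, -0.0, -15.3]
contact_force: [-0.5, -1.3, -0.0]
gripper_width: 0.025
gripper_force: 0.0
```

Request:
{"name": "play_rows", "arguments": {
  "commands": [
    {"rx": 0, "ry": 0, "rz": 0, "tx": 0, "ty": 0, "tz": 0, "claw": 1},
    {"rx": 0, "ry": 0, "rz": 0, "tx": 0, "ty": 0, "tz": 0, "claw": 1},
    {"rx": 0, "ry": 0, "rz": 0, "tx": 0, "ty": 0, "tz": 0, "claw": 1},
    {"rx": 0, "ry": 0, "rz": 0, "tx": 0, "ty": 0, "tz": 0, "claw": 1},
    {"rx": 0, "ry": 0, "rz": 0, "tx": 0, "ty": 0, "tz": 0, "claw": 1}
  ],
  "force": 40
}}

```text
time_s: 5.45
eef_pos: [0.4497, 0.1056, 0.0497]
tcp_rot: [-180.0, 0.0, -15.3]
contact_force: [0.3, 0.0, 1.8]
gripper_width: 0.0215
gripper_force: 40.0
```

Request:
{"name": "play_rows", "arguments": {
  "commands": [
    {"rx": 0, "ry": 0, "rz": 0, "tx": 0, "ty": 0, "tz": -0.03, "claw": 1},
    {"rx": 0, "ry": 0, "rz": 0, "tx": 0, "ty": 0, "tz": -0.08, "claw": 1},
    {"rx": 0, "ry": 0, "rz": 0, "tx": 0, "ty": 0, "tz": -0.13, "claw": 1},
    {"rx": 0, "ry": 0, "rz": 0, "tx": 0, "ty": 0, "tz": -0.18, "claw": 1},
    {"rx": 0, "ry": 0, "rz": 0, "tx": 0, "ty": 0, "tz": -0.22, "claw": 1}
  ],
  "force": 50
}}

```text
time_s: 5.95
eef_pos: [0.4497, 0.105, 0.2718]
tcp_rot: [180.0, -0.0, -15.3]
contact_force: [0.7, 2.0, -0.1]
gripper_width: 0.0217
gripper_force: 50.0
```

Request:
{"name": "play_rows", "arguments": {
  "commands": [
    {"rx": 0, "ry": 0, "rz": -0.1, "tx": 0.005, "ty": 0.033, "tz": -0.02, "claw": 1},
    {"rx": 0, "ry": 0, "rz": -0.2, "tx": 0.01, "ty": 0.075, "tz": -0.03, "claw": 1},
    {"rx": 0, "ry": 0, "rz": -0.35, "tx": 0.018, "ty": 0.12, "tz": -0.03, "claw": 1},
    {"rx": 0, "ry": 0, "rz": -0.5, "tx": 0.0245, "ty": 0.155, "tz": -0.03, "claw": 1},
    {"rx": 0, "ry": 0, "rz": -0.533, "tx": 0.0245, "ty": 0.165, "tz": -0.03, "claw": 1}
  ]
}}

```text
time_s: 6.45
eef_pos: [0.429, -0.0637, 0.3]
tcp_rot: [-180.0, -0.1, 8.7]
contact_force: [-0.3, 0.2, -1.3]
gripper_width: 0.0218
gripper_force: 50.0
```

```bash
python3 - <<'E'
from h import *
c=cam('wrist'); o=status.get_obs(); im=cams.snapshot('wrist'); cv2.imwrite('pics/w3.png',im[...,::-1])
print(o['time_s'],o['eef_pos'],o['tcp_rot'],o['contact_force'],o['gripper_width'],o['joint_pos'])
np.savez('w3.npz',im=im,K=c[0],P=c[1],M=c[2])
for l,z in(('base_nose',.104),('base_seat',.066),('base_notch',.062)):
    for r in cams.spot_in(l,'wrist')[:3]:
        uv=(r['at'][1]*560,r['at'][0]*420); print(l,np.round(uv,1),round(r['confidence'],2),np.round(ray(c,uv,z),4))
E
```

```text
6.45 [ 0.42895552 -0.06365218  0.30000846] [-1.79992620e+02 -6.27797519e-02  8.67568166e+00] [-0.29108149  0.16271889 -1.27476656] 0.021753910916166692 [-42.30752364  10.53433014  52.06623211 123.95667525 -10.88831047
  49.97701127 -64.99525209]
base_nose [359.4 126. ] 0.77 [ 0.4913 -0.1325  0.104 ]
base_notch [358.6 127.2] 0.72 [ 0.4881 -0.1414  0.062 ]
```

View pics/w3.png

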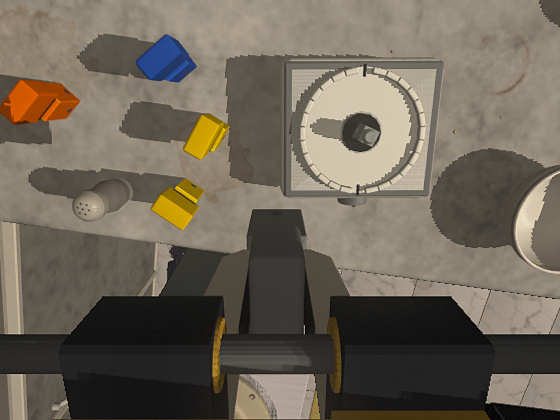

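The wrist view shows the base with its black notches at about (365,70) and (357,190). The cushion is at (361,131), and the spindle on it stands turned at an angle. I'll measure the centre and axis, and enlarge the view for the spindle's angle.

```bash
python3 - <<'E'
from h import *
d=np.load('w3.npz');im=d['im'];c=(d['K'],d['P'],d['M'],0)
g=cv2.cvtColor(im,cv2.COLOR_RGB2GRAY)
s=np.s_[55:205,275:450]
# ring outer/inner: bright disk; seat z=.069 ring outer edge
def comp(mask,pt):
    n,l=cv2.connectedComponents(mask.astype(np.uint8)); return l==l[pt[1],pt[0]]
blk=comp((g<60),(350,140)); ys,xs=np.where(blk); print('blk',xs.min(),xs.max(),ys.min(),ys.max(),blk.sum())
hull=cv2.convexHull(np.c_[xs,ys].astype(np.int32))
W=np.array([ray(c,p,.066)[:2] for p in hull[:,0].astype(float)])
from scipy.optimize import least_squares
r=least_squares(lambda q:np.hypot(*(W-q[:2]).T)-q[2],[.484,-.146,.02],loss='soft_l1',f_scale=.0005); print('cushion',r.x,np.sort(np.abs(r.fun))[-4:])
# notches: dark px near radius 62
ctr=r.x[:2]
yy,xx=np.mgrid[55:205,275:450]; P=np.array([ray(c,(u,v),.066)[:2] for u,v in zip(xx.ravel().astype(float),yy.ravel().astype(float))])-ctr
rad=np.hypot(*P.T); an=np.degrees(np.arctan2(P[:,1],P[:,0])); gv=g[s].ravel()
for lo,name in((8.7,'back'),(-171.3,'front')):
    k=(rad>.055)&(rad<.068)&(np.abs((an-lo+180)%360-180)<12)&(gv<70)
    print(name,k.sum(),P[k].mean(0)+ctr,np.degrees(np.arctan2(*P[k].mean(0)[::-1])))
cr=cv2.resize(im[100:160,325:400],None,fx=8,fy=8,interpolation=cv2.INTER_CUBIC)
cr=cv2.convertScaleAbs(cr,alpha=1.6)
cv2.imwrite('pics/sp.png',cr[...,::-1])
E
```

```text
blk 342 379 114 151 682
cushion [ 0.48328722 -0.14361684  0.01925903] [0.0002235  0.00025224 0.00039881 0.00044388]
back 29 [ 0.54455157 -0.13398437] 8.935344416925139
front 20 [ 0.42276835 -0.15321328] -170.9896589393898
```

View pics/sp.png

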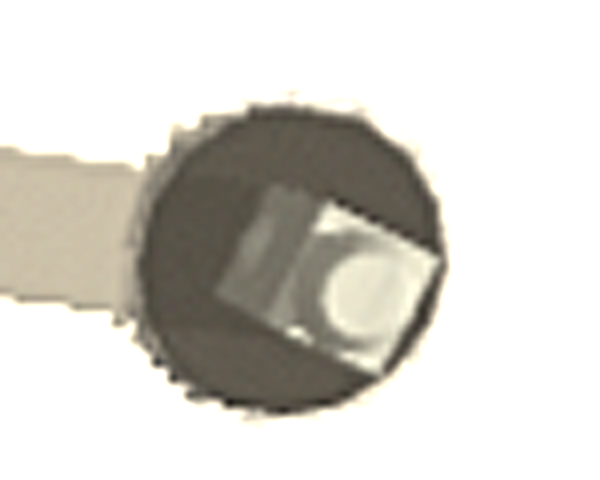

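The enlarged view shows the spindle's square top with corners at about crop (325,200), (442,262) and (382,375), i.e. turned about 28° clockwise from the notch line.

```bash
python3 - <<'E'
from h import *
d=np.load('w3.npz');c=(d['K'],d['P'],d['M'],0)
A,B,C=[ray(c,(u/8+325-.44,v/8+100-.44),.098) for u,v in((325,200),(442,262),(382,375))]
f=lambda v:np.degrees(np.arctan2(v[1],v[0]))
print(A,B,C,(A+C)/2,np.linalg.norm(B-A),np.linalg.norm(C-B),f(B-A)+90,f(B-C), 'nose',ray(c,(370/8+324.56,298/8+99.56),.104))
ctr=(.4835,-.144)
o=status.get_obs(); print(rel(o['eef_pos'],8.7,(*ctr,.22),-18.5),o['eef_pos'])
E
```

```text
[ 0.49321922 -0.13899346  0.098     ] [ 0.488217   -0.15441712  0.098     ] [ 0.47396054 -0.15031019  0.098     ] [ 0.48358988 -0.14465182  0.098     ] 0.016214544962662412 0.014836218122066688 -17.96897978790757 -16.070374676592824 nose [ 0.48315187 -0.14527811  0.104     ]
(array([0.0403, 0.0915, 0.0795]), array([ 0.   , -0.   ,  0.604])) [ 0.42978047 -0.05964354  0.29949094]
```

Request:
{"name": "play_rows", "arguments": {
  "commands": [
    {"rx": 0, "ry": 0, "rz": 0.12, "tx": 0.008, "ty": 0.018, "tz": 0.016, "claw": 1},
    {"rx": 0, "ry": 0, "rz": 0.25, "tx": 0.018, "ty": 0.04, "tz": 0.035, "claw": 1},
    {"rx": 0, "ry": 0, "rz": 0.4, "tx": 0.028, "ty": 0.064, "tz": 0.055, "claw": 1},
    {"rx": 0, "ry": 0, "rz": 0.53, "tx": 0.037, "ty": 0.084, "tz": 0.073, "claw": 1},
    {"rx": 0, "ry": 0, "rz": 0.582, "tx": 0.0402, "ty": 0.0916, "tz": 0.0795, "claw": 1}
  ]
}}

```text
time_s: 7.15
eef_pos: [0.4842, -0.1445, 0.2182]
tcp_rot: [179.9, 0.1, -17.7]
contact_force: [-0.8, -0.1, -1.1]
gripper_width: 0.0217
gripper_force: 50.0
```

Request:
{"name": "play_rows", "arguments": {
  "commands": [
    {"rx": 0, "ry": 0, "rz": 0, "tx": 0, "ty": 0, "tz": 0.015, "claw": 1},
    {"rx": 0, "ry": 0, "rz": 0, "tx": 0, "ty": 0, "tz": 0.035, "claw": 1},
    {"rx": 0, "ry": 0, "rz": 0, "tx": 0, "ty": 0, "tz": 0.052, "claw": 1},
    {"rx": 0, "ry": 0, "rz": 0, "tx": 0, "ty": 0, "tz": 0.056, "claw": 1},
    {"rx": 0, "ry": 0, "rz": 0, "tx": 0, "ty": 0, "tz": 0.056, "claw": 1}
  ]
}}

```text
time_s: 7.65
eef_pos: [0.4834, -0.1436, 0.1641]
tcp_rot: [-180.0, 0.1, -17.4]
contact_force: [-0.3, -0.1, -0.7]
gripper_width: 0.0217
gripper_force: 50.0
```

```bash
python3 - <<'E'
from h import *
o=status.get_obs(); print(o['time_s'],o['eef_pos'],o['tcp_rot'],o['contact_force'],o['wrist_torque'])
im=cams.snapshot('scene'); cv2.imwrite('pics/s4.png',cv2.resize(im[160:290,220:350],(600,600),interpolation=cv2.INTER_CUBIC)[...,::-1])
im=cams.snapshot('wrist'); 
E
```

```text
7.65 [ 0.48342488 -0.14356826  0.1640579 ] [-1.79998919e+02  6.06540178e-02 -1.74169916e+01] [-0.32901177 -0.10899844 -0.6856925 ] [-0.00559107  0.15096268  0.01956182]
```

View pics/s4.png

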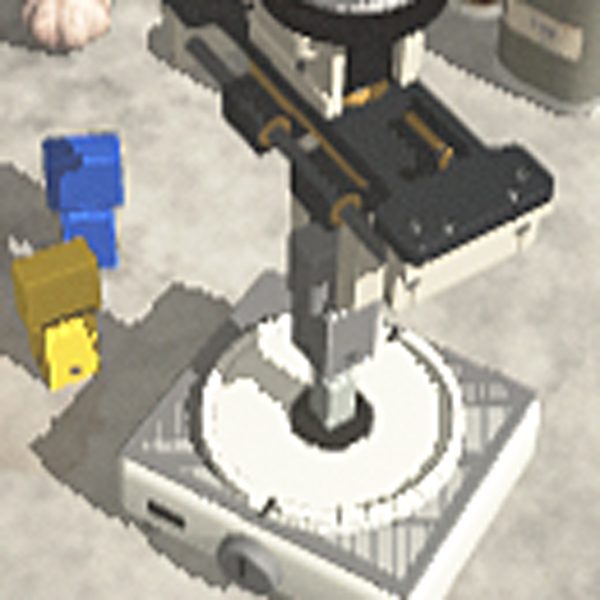

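The stem hangs upright right over the spindle, mouth at crop (350,370). I'll lower it in small steps and watch the force.

Request:
{"name": "play_rows", "arguments": {
  "commands": [
    {"rx": 0, "ry": 0, "rz": 0, "tx": 0, "ty": 0, "tz": 0.004, "claw": 1},
    {"rx": 0, "ry": 0, "rz": 0, "tx": 0, "ty": 0, "tz": 0.007, "claw": 1},
    {"rx": 0, "ry": 0, "rz": 0, "tx": 0, "ty": 0, "tz": 0.01, "claw": 1},
    {"rx": 0, "ry": 0, "rz": 0, "tx": 0, "ty": 0, "tz": 0.013, "claw": 1},
    {"rx": 0, "ry": 0, "rz": 0, "tx": 0, "ty": 0, "tz": 0.013, "claw": 1}
  ]
}}

```text
time_s: 8.25
eef_pos: [0.4833, -0.1445, 0.1508]
tcp_rot: [180.0, 0.0, -17.5]
contact_force: [-0.2, -0.2, -1.8]
gripper_width: 0.0219
gripper_force: 50.0
```

Request:
{"name": "play_rows", "arguments": {
  "commands": [
    {"rx": 0, "ry": 0, "rz": 0, "tx": 0, "ty": 0, "tz": 0.001, "claw": 1},
    {"rx": 0, "ry": 0, "rz": 0, "tx": 0, "ty": 0, "tz": 0.002, "claw": 1},
    {"rx": 0, "ry": 0, "rz": 0, "tx": 0, "ty": 0, "tz": 0.003, "claw": 1},
    {"rx": 0, "ry": 0, "rz": 0, "tx": 0, "ty": 0, "tz": 0.004, "claw": 1},
    {"rx": 0, "ry": 0, "rz": 0, "tx": 0, "ty": 0, "tz": 0.004, "claw": 1}
  ]
}}

```text
time_s: 8.75
eef_pos: [0.4834, -0.1445, 0.147]
tcp_rot: [180.0, 0.0, -17.5]
contact_force: [0.1, -0.1, -0.8]
gripper_width: 0.0221
gripper_force: 50.0
```

Request:
{"name": "play_rows", "arguments": {
  "commands": [
    {"rx": 0, "ry": 0, "rz": 0, "tx": 0, "ty": 0, "tz": 0.001, "claw": 1},
    {"rx": 0, "ry": 0, "rz": 0, "tx": 0, "ty": 0, "tz": 0.002, "claw": 1},
    {"rx": 0, "ry": 0, "rz": 0, "tx": 0, "ty": 0, "tz": 0.003, "claw": 1},
    {"rx": 0, "ry": 0, "rz": 0, "tx": 0, "ty": 0, "tz": 0.004, "claw": 1},
    {"rx": 0, "ry": 0, "rz": 0, "tx": 0, "ty": 0, "tz": 0.004, "claw": 1}
  ]
}}

```text
time_s: 9.25
eef_pos: [0.4834, -0.1445, 0.143]
tcp_rot: [180.0, 0.0, -17.5]
contact_force: [-0.7, -0.1, -1.1]
gripper_width: 0.0218
gripper_force: 50.0
```

It slipped over the square at the seen angle without touching. Going on down to just above the ball.

Request:
{"name": "play_rows", "arguments": {
  "commands": [
    {"rx": 0, "ry": 0, "rz": 0, "tx": 0, "ty": 0, "tz": 0.002, "claw": 1},
    {"rx": 0, "ry": 0, "rz": 0, "tx": 0, "ty": 0, "tz": 0.005, "claw": 1},
    {"rx": 0, "ry": 0, "rz": 0, "tx": 0, "ty": 0, "tz": 0.008, "claw": 1},
    {"rx": 0, "ry": 0, "rz": 0, "tx": 0, "ty": 0, "tz": 0.01, "claw": 1},
    {"rx": 0, "ry": 0, "rz": 0, "tx": 0, "ty": 0, "tz": 0.01, "claw": 1}
  ]
}}

```text
time_s: 9.75
eef_pos: [0.4833, -0.1445, 0.1328]
tcp_rot: [180.0, 0.0, -17.5]
contact_force: [0.3, 0.1, -1.9]
gripper_width: 0.022
gripper_force: 50.0
```

Request:
{"name": "play_rows", "arguments": {
  "commands": [
    {"rx": 0, "ry": 0, "rz": 0, "tx": 0, "ty": 0, "tz": 0.001, "claw": 1},
    {"rx": 0, "ry": 0, "rz": 0, "tx": 0, "ty": 0, "tz": 0.002, "claw": 1},
    {"rx": 0, "ry": 0, "rz": 0, "tx": 0, "ty": 0, "tz": 0.003, "claw": 1},
    {"rx": 0, "ry": 0, "rz": 0, "tx": 0, "ty": 0, "tz": 0.004, "claw": 1},
    {"rx": 0, "ry": 0, "rz": 0, "tx": 0, "ty": 0, "tz": 0.005, "claw": 1}
  ],
  "force": 60
}}

```text
time_s: 10.25
eef_pos: [0.4835, -0.1444, 0.1281]
tcp_rot: [-180.0, -0.0, -17.5]
contact_force: [1.6, 0.4, 0.6]
gripper_width: 0.022
gripper_force: 60.0
```

Request:
{"name": "play_rows", "arguments": {
  "commands": [
    {"rx": 0, "ry": 0, "rz": 0, "tx": 0, "ty": 0, "tz": 0.001, "claw": 1},
    {"rx": 0, "ry": 0, "rz": 0, "tx": 0, "ty": 0, "tz": 0.002, "claw": 1},
    {"rx": 0, "ry": 0, "rz": 0, "tx": 0, "ty": 0, "tz": 0.003, "claw": 1},
    {"rx": 0, "ry": 0, "rz": 0, "tx": 0, "ty": 0, "tz": 0.004, "claw": 1},
    {"rx": 0, "ry": 0, "rz": 0, "tx": 0, "ty": 0, "tz": 0.004, "claw": 1}
  ]
}}

```text
time_s: 10.75
eef_pos: [0.4838, -0.1444, 0.124]
tcp_rot: [-180.0, -0.0, -17.5]
contact_force: [2.3, 3.0, 0.7]
gripper_width: 0.0212
gripper_force: 60.0
```

Request:
{"name": "play_rows", "arguments": {
  "commands": [
    {"rx": 0, "ry": 0, "rz": 0, "tx": 0, "ty": 0, "tz": 0.001, "claw": 1},
    {"rx": 0, "ry": 0, "rz": 0, "tx": 0, "ty": 0, "tz": 0.002, "claw": 1},
    {"rx": 0, "ry": 0, "rz": 0, "tx": 0, "ty": 0, "tz": 0.003, "claw": 1},
    {"rx": 0, "ry": 0, "rz": 0, "tx": 0, "ty": 0, "tz": 0.004, "claw": 1},
    {"rx": 0, "ry": 0, "rz": 0, "tx": 0, "ty": 0, "tz": 0.004, "claw": 1}
  ]
}}

```text
time_s: 11.25
eef_pos: [0.4832, -0.1443, 0.1198]
tcp_rot: [180.0, 0.0, -17.5]
contact_force: [1.8, 2.7, -3.9]
gripper_width: 0.0218
gripper_force: 60.0
```

Request:
{"name": "play_rows", "arguments": {
  "commands": [
    {"rx": 0, "ry": 0, "rz": 0, "tx": 0, "ty": 0, "tz": 0.001, "claw": 1},
    {"rx": 0, "ry": 0, "rz": 0, "tx": 0, "ty": 0, "tz": 0.002, "claw": 1},
    {"rx": 0, "ry": 0, "rz": 0, "tx": 0, "ty": 0, "tz": 0.003, "claw": 1},
    {"rx": 0, "ry": 0, "rz": 0, "tx": 0, "ty": 0, "tz": 0.004, "claw": 1},
    {"rx": 0, "ry": 0, "rz": 0, "tx": 0, "ty": 0, "tz": 0.004, "claw": 1}
  ]
}}

```text
time_s: 11.75
eef_pos: [0.4833, -0.1449, 0.1161]
tcp_rot: [180.0, -0.0, -17.5]
contact_force: [0.3, -0.1, -0.4]
gripper_width: 0.0214
gripper_force: 60.0
```

```bash
python3 - <<'E'
from h import *
o=status.get_obs(); print(o['time_s'],o['eef_pos'],o['tcp_rot'],o['contact_force'],o['wrist_torque'])
E
```

```text
11.75 [ 0.48333121 -0.14487801  0.11605649] [ 1.79973278e+02 -2.53024425e-03 -1.75172570e+01] [ 0.27890631 -0.09975553 -0.3743995 ] [ 4.64635842e-02  1.85131955e-01 -6.31943532e-05]
```

Request:
{"name": "play_rows", "arguments": {
  "commands": [
    {"rx": 0, "ry": 0, "rz": 0, "tx": 0, "ty": 0, "tz": 0.0005, "claw": 1},
    {"rx": 0, "ry": 0, "rz": 0, "tx": 0, "ty": 0, "tz": 0.001, "claw": 1},
    {"rx": 0, "ry": 0, "rz": 0, "tx": 0, "ty": 0, "tz": 0.001, "claw": 1},
    {"rx": 0, "ry": 0, "rz": 0, "tx": 0, "ty": 0, "tz": 0.001, "claw": 1},
    {"rx": 0, "ry": 0, "rz": 0, "tx": 0, "ty": 0, "tz": 0.001, "claw": 1}
  ]
}}

```text
time_s: 12.25
eef_pos: [0.4835, -0.1448, 0.1153]
tcp_rot: [180.0, -0.0, -17.5]
contact_force: [-2.0, -0.9, 3.1]
gripper_width: 0.0218
gripper_force: 60.0
```

Request:
{"name": "play_rows", "arguments": {
  "commands": [
    {"rx": 0, "ry": 0, "rz": 0, "tx": 0, "ty": 0, "tz": 0.0005, "claw": 1},
    {"rx": 0, "ry": 0, "rz": 0, "tx": 0, "ty": 0, "tz": 0.001, "claw": 1},
    {"rx": 0, "ry": 0, "rz": 0, "tx": 0, "ty": 0, "tz": 0.001, "claw": 1},
    {"rx": 0, "ry": 0, "rz": 0, "tx": 0, "ty": 0, "tz": 0.001, "claw": 1},
    {"rx": 0, "ry": 0, "rz": 0, "tx": 0, "ty": 0, "tz": 0.001, "claw": 1}
  ]
}}

```text
time_s: 12.75
eef_pos: [0.4835, -0.1448, 0.1144]
tcp_rot: [-180.0, -0.0, -17.5]
contact_force: [-2.2, -1.1, 8.2]
gripper_width: 0.0217
gripper_force: 60.0
```

It is firm at 8 N exactly at home height (cushion contact at TCP 0.116). Now I turn it +26.4° into line with the notches, at a lighter press.

Request:
{"name": "play_rows", "arguments": {
  "commands": [
    {"rx": 0, "ry": 0, "rz": -0.03, "tx": 0, "ty": 0, "tz": -0.0005, "claw": 1},
    {"rx": 0, "ry": 0, "rz": -0.09, "tx": 0, "ty": 0, "tz": -0.0005, "claw": 1},
    {"rx": 0, "ry": 0, "rz": -0.16, "tx": 0, "ty": 0, "tz": -0.0005, "claw": 1},
    {"rx": 0, "ry": 0, "rz": -0.23, "tx": 0, "ty": 0, "tz": -0.0005, "claw": 1},
    {"rx": 0, "ry": 0, "rz": -0.29, "tx": 0, "ty": 0, "tz": -0.0005, "claw": 1}
  ]
}}

```text
time_s: 13.25
eef_pos: [0.4835, -0.1448, 0.1148]
tcp_rot: [180.0, -0.0, -4.4]
contact_force: [-2.0, -1.9, 5.9]
gripper_width: 0.0214
gripper_force: 60.0
```

Request:
{"name": "play_rows", "arguments": {
  "commands": [
    {"rx": 0, "ry": 0, "rz": -0.06, "tx": 0, "ty": 0, "tz": 0, "claw": 1},
    {"rx": 0, "ry": 0, "rz": -0.13, "tx": 0, "ty": 0, "tz": 0, "claw": 1},
    {"rx": 0, "ry": 0, "rz": -0.2, "tx": 0, "ty": 0, "tz": 0, "claw": 1},
    {"rx": 0, "ry": 0, "rz": -0.27, "tx": 0, "ty": 0, "tz": 0, "claw": 1},
    {"rx": 0, "ry": 0, "rz": -0.297, "tx": 0, "ty": 0, "tz": 0, "claw": 1}
  ]
}}

```text
time_s: 13.75
eef_pos: [0.4835, -0.1447, 0.1148]
tcp_rot: [180.0, -0.0, 9.0]
contact_force: [-1.4, -0.8, 4.2]
gripper_width: 0.0217
gripper_force: 60.0
```

Request:
{"name": "play_rows", "arguments": {
  "commands": [
    {"rx": 0, "ry": 0, "rz": 0, "tx": 0, "ty": 0, "tz": 0.0005, "claw": 1},
    {"rx": 0, "ry": 0, "rz": 0, "tx": 0, "ty": 0, "tz": 0.0005, "claw": 1},
    {"rx": 0, "ry": 0, "rz": 0, "tx": 0, "ty": 0, "tz": 0.0005, "claw": 1},
    {"rx": 0, "ry": 0, "rz": 0, "tx": 0, "ty": 0, "tz": 0.0005, "claw": 1},
    {"rx": 0, "ry": 0, "rz": 0, "tx": 0, "ty": 0, "tz": 0.0005, "claw": 1}
  ]
}}

```text
time_s: 14.25
eef_pos: [0.4836, -0.1447, 0.1146]
tcp_rot: [-180.0, -0.0, 8.9]
contact_force: [-2.6, -1.1, 10.7]
gripper_width: 0.0216
gripper_force: 60.0
```

```bash
python3 - <<'E'
from h import *
o=status.get_obs(); print(o['time_s'],o['eef_pos'],o['tcp_rot'],o['contact_force'],o['wrist_torque'])
E
```

```text
14.25 [ 0.48356929 -0.14469009  0.11462355] [-1.79996839e+02 -3.96814820e-02  8.86004167e+00] [-2.61028167 -1.12072579 10.6840149 ] [-0.2024306   0.84462586 -0.1149772 ]
```

Request:
{"name": "play_rows", "arguments": {
  "commands": [
    {"rx": 0, "ry": 0, "rz": 0, "tx": 0, "ty": 0, "tz": -0.001, "claw": 1},
    {"rx": 0, "ry": 0, "rz": 0, "tx": 0, "ty": 0, "tz": -0.001, "claw": 1},
    {"rx": 0, "ry": 0, "rz": 0, "tx": 0, "ty": 0, "tz": -0.001, "claw": 0.7},
    {"rx": 0, "ry": 0, "rz": 0, "tx": 0, "ty": 0, "tz": -0.001, "claw": 0.6},
    {"rx": 0, "ry": 0, "rz": 0, "tx": 0, "ty": 0, "tz": -0.001, "claw": 0.4}
  ]
}}

```text
time_s: 14.75
eef_pos: [0.4836, -0.1442, 0.115]
tcp_rot: [-180.0, 0.0, 8.9]
contact_force: [-0.9, -0.8, 0.4]
gripper_width: 0.0396
gripper_force: 0.0
```

Request:
{"name": "play_rows", "arguments": {
  "commands": [
    {"rx": 0, "ry": 0, "rz": 0, "tx": 0, "ty": 0, "tz": 0, "claw": 0.3},
    {"rx": 0, "ry": 0, "rz": 0, "tx": 0, "ty": 0, "tz": 0, "claw": 0.3},
    {"rx": 0, "ry": 0, "rz": 0, "tx": 0, "ty": 0, "tz": -0.03, "claw": 0.3},
    {"rx": 0, "ry": 0, "rz": 0, "tx": 0, "ty": 0, "tz": -0.07, "claw": 0.3},
    {"rx": 0, "ry": 0, "rz": 0, "tx": 0, "ty": 0, "tz": -0.11, "claw": 0.3}
  ]
}}

```text
time_s: 15.25
eef_pos: [0.4829, -0.1446, 0.2261]
tcp_rot: [180.0, 0.1, 8.9]
contact_force: [1.2, 0.1, -0.2]
gripper_width: 0.0649
gripper_force: 0.0
```

Request:
{"name": "play_rows", "arguments": {
  "commands": [
    {"rx": 0, "ry": 0, "rz": 0, "tx": -0.01, "ty": -0.03, "tz": -0.03, "claw": 0.3},
    {"rx": 0, "ry": 0, "rz": 0, "tx": -0.03, "ty": -0.06, "tz": -0.06, "claw": 0.3},
    {"rx": 0, "ry": 0, "rz": 0, "tx": -0.04, "ty": -0.08, "tz": -0.08, "claw": 0.3},
    {"rx": 0, "ry": 0, "rz": 0, "tx": -0.04, "ty": -0.08, "tz": -0.08, "claw": 0.3},
    {"rx": 0, "ry": 0, "rz": 0, "tx": -0.04, "ty": -0.08, "tz": -0.08, "claw": 0.3}
  ]
}}

```text
time_s: 15.75
eef_pos: [0.4319, -0.071, 0.3054]
tcp_rot: [-180.0, -0.1, 9.1]
contact_force: [-0.4, 0.0, 0.2]
gripper_width: 0.0648
gripper_force: 0.0
```

```bash
python3 - <<'E'
from h import *
c=cam('wrist'); o=status.get_obs(); im=cams.snapshot('wrist')
print(o['time_s'],o['eef_pos'],o['tcp_rot'],o['contact_force'])
for r in cams.regions_of('stem','wrist'):
    m=r['mask']; print(np.round(r['at'],3),r['confidence'],im[m].mean(0).round())
u,v=proj(c,(.4835,-.1445,.14)); print(u,v)
u,v=int(u),int(v);np.savez('w5.npz',im=im,K=c[0],P=c[1],M=c[2])
x0,y0=max(0,u-80),max(0,v-75); print(x0,y0)
cv2.imwrite('pics/w5.png',cv2.resize(im[y0:y0+150,x0:x0+160],None,fx=4,fy=4,interpolation=cv2.INTER_CUBIC)[...,::-1])
E
```

```text
15.75 [ 0.43190398 -0.07102131  0.30535839] [-1.79951729e+02 -1.03462449e-01  9.05558291e+00] [-0.36218833  0.02477925  0.18571246]
[0.315 0.354] 0.95 [171. 134.   2.]
[0.242 0.063] 0.94 [154.  66.   3.]
[0.324 0.646] 0.91 [82. 78. 72.]
[0.48  0.314] 0.75 [156. 123.   3.]
[0.153 0.286] 0.61 [ 34.  60. 117.]
369.77896041837613 142.89398779969756
289 67
```

View pics/w5.png

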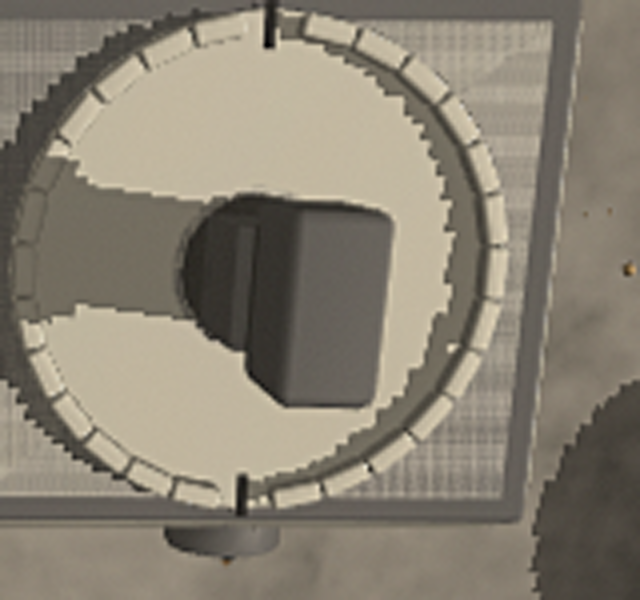

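The crop shows the stem upright on the cushion, with its crossbar close to parallel to the notch line (notches at crop (270,25) and (241,495)). I'll check the height and angle numerically.

```bash
python3 - <<'E'
from h import *
d=np.load('w5.npz');c=(d['K'],d['P'],d['M'],0)
f=lambda v:np.degrees(np.arctan2(v[1],v[0]))
q=lambda u,v,z:ray(c,(u/4+289-.375,v/4+67-.375),z)
a,b=q(270,27,.067),q(241,494,.067); print('notch',f(a-b),np.linalg.norm(a-b))
A,B,C,D=[q(*p,.151) for p in((303,208),(393,213),(376,405),(288,405))]
print('bar',f(A-D),f(B-C),'len',np.linalg.norm(A-D),np.linalg.norm(B-C),'wid',np.linalg.norm(A-B),'ctr',(A+B+C+D)/4)
# silhouette fit at base height, scanning foot height
t=(d['K'],d['P']-[0,0,0],d['M'],0)
cams.snapshot('wrist')
m=next(r['mask'] for r in cams.regions_of('stem','wrist') if abs(r['at'][1]-.646)<.05)
c=cam('wrist')
for z in(.060,.066,.072,.078):
    print(z,fit((c[0],c[1]-[0,0,z],c[2],0),m,(.4835,-.1445,9)))
c=cam('scene'); im=cams.snapshot('scene')
for r in cams.regions_of('stem','scene'):
    if np.ptp(im[r['mask']].mean(0))<25:
        for z in(.060,.066,.072,.078): print('scene',z,fit((c[0],c[1]-[0,0,z],c[2],0),r['mask'],(.4835,-.1445,9)))
E
```

```text
notch 8.714027506540571 0.12120994292270627
bar 8.364031885523945 8.606169160212838 len 0.041133686978188616 0.040122982707716214 wid 0.018673700922515978 ctr [ 0.48398859 -0.14500816  0.151     ]
0.06 ((np.float64(0.4828002763231681), np.float64(-0.14559498597880066), np.float64(6.858304730875064)), np.float64(0.9399515172756213))
0.066 ((np.float64(0.4832092547283687), np.float64(-0.1437939394634138), np.float64(6.3321386173610525)), np.float64(0.9131248405114973))
0.072 ((np.float64(0.48378411864958737), np.float64(-0.1421732895241805), np.float64(6.4523943534517905)), np.float64(0.8828749863043717))
0.078 ((np.float64(0.48405871152102975), np.float64(-0.14060239417918527), np.float64(7.731832294200296)), np.float64(0.8534480476505626))
scene 0.06 ((np.float64(0.4854037730985459), np.float64(-0.1411816459003705), np.float64(7.566853951170615)), np.float64(0.9399748585795098))
scene 0.066 ((np.float64(0.4818996824308574), np.float64(-0.14420618666060428), np.float64(7.169761264596698)), np.float64(0.9391835888934936))
scene 0.072 ((np.float64(0.47803093235221655), np.float64(-0.14698186770678953), np.float64(8.424517822510593)), np.float64(0.9388722812081228))
scene 0.078 ((np.float64(0.4738969077463193), np.float64(-0.14994440095113895), np.float64(9.314635248190086)), np.float64(0.9348827685061943))
```

```bash
python3 -c "
from h import *
print(manip.job_done())"
```

```text
the job is handed in; nothing more can be done
None
```

The grey stem is on the spindle and pressed down until firm at home height, with its crossbar within about half a degree of the notch line by the last picture. I let go, touched nothing else and handed the job in at about 16 s.

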